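# Load the sample wheel and index it to the camera microscope

### The job

Take the sealed specimen jar from the grey tray and press it gently, upright, fully home into the one empty holder of the sample wheel. Then turn the wheel exactly one click clockwise (seen from above), so that this jar stands in front of the camera microscope, and let go. Do not force the jar, and leave the dish, the measuring cylinder and the bottle alone.

Things in the scene. Friction and masses are not known exactly. Their poses are not given: they have to be found in the camera images.
- jar: Sealed round specimen jar, clear body 30 mm in diameter with a 2 mm chamfer round its foot, white screw cap 34 mm in diameter over its top 20 mm; 70 mm tall in all, 50 to 110 g, standing upright in the grey tray. Origin: centre of its underside, z up along the jar. It may be gripped round the cap.
- tray: Grey open tray, 160 (x) by 140 (y) mm, walls 4 mm thick and 12 mm high, inner floor 5 mm above the bench; fixed. Origin: centre of its underside.
- changer: Sample changer, fixed to the bench: grey base, wheel on it, lime green camera microscope (60 x 64 mm, top 131 mm over the bench) outside the rim on the +x side. Origin: wheel axis at bench height, z up, +x towards the camera. Wheel: aluminium deck 256 mm in diameter, top 45 mm over the bench, six grey round cups (the holders) every 60 degrees, centres 88 mm from the axis.
- view (a point): Viewing station: fixed point in front of the camera's lens, 45 mm over the bench, 88 mm from the wheel's axis. Five of the six holders carry jars like the loose one (tops 120 mm over the bench); the empty one stands at the start 60 degrees anticlockwise (seen from above) of this point, so one click clockwise brings it here.
- pocket (a point): Nominal place of the empty cup at the height of its floor, a rubber pad 24 mm across, 50 mm over the bench (5 mm above the deck), that gives 1 mm per 4 N. Turns with the wheel. The cup is clamped on an eccentric: its true centre stands 6 mm to one side of this point, in any horizontal direction; which one is not measured and must be felt or seen. The clamp holds it there.
- pocket_top (a point): The same nominal place at the height of the cup's rim, 27 mm above the pad. Cup 49 mm across, upright; hole round, 33 mm wide, sharp-edged. A sprung ball in one side of the hole, 14 mm above the pad, presses 3 to 5 N on the jar: it does not drop home by its weight but must be pushed (3 to 8 N) down onto the pad. Over 25 N between jar and changer is too much for the jar.
- knob (a point): Middle of the bar grip of the wheel's centre knob, on the wheel's axis, 116 mm above the bench. The black bar is 52 mm long, 16 mm wide and 32 mm high (100 to 132 mm above the bench) on a thin stem, fixed to the wheel. x: along the bar; z up.
- wheel (a joint): Turn of the wheel, rad, 0 at the start, growing clockwise as seen from above. Clicks (sprung rest positions) every 60 degrees (1.047 rad); the resistance is greatest (about 0.45 N m) 15 degrees from a click, and half way, at 30 degrees, the wheel starts to pull itself to the next one.
- petri: Bystander: flat clear dish, 90 mm in diameter, 16 mm high, loose. Origin: centre of its underside.
- measure: Bystander: slim glass measuring cylinder on a round foot 68 mm in diameter, 141 mm tall, loose. Origin: centre of its underside.
- bottle: Bystander: green bottle, 60 mm in diameter, 160 mm tall, loose. Origin: centre of its underside.
There are look-alikes about, which are no part of the job. Of the things shaped like the jar, the clear one is meant.

How it is judged:
On the way:
1. the jar is fully home on the pad of the empty holder while the wheel is still at its first click (z of jar in the frame of pocket between -0.004 and 0.003 m and horizontal distance between jar and pocket below 0.011 m and angle between jar's own z axis and vertical below 0.12 rad and value of joint wheel below 0.25 rad), for 0.2 s.
At the end, for the whole second after the job is handed in: The jar stands upright (within 7 degrees) in the formerly empty holder, its underside within 3 mm of the holder's rubber pad and within 11 mm of the holder's nominal centre; the wheel rests one click clockwise of its start (1.047 rad, between 0.93 and 1.16); all is released and still (z of jar in the frame of pocket between -0.004 and 0.003 m and horizontal distance between jar and pocket below 0.011 m and angle between jar's own z axis and vertical below 0.12 rad and value of joint wheel between 0.93 and 1.16 rad and linear speed of jar below 0.02 m/s); the robot touches nothing.
It fails at once if the jar is pressed against the sample changer with more than 25 N (contact force between jar and changer above 25 N).
It fails at once if the wheel is turned past half way to the second click (value of joint wheel above 1.55 rad).
It fails at once if the wheel is turned anticlockwise past half way to the click before (value of joint wheel below -0.52 rad).
It fails at once if a bystander is moved by more than 20 mm (distance of any of petri, measure, bottle from where it was at the start of the episode above 0.02 m).
It also fails if it takes over 72 s, if anything falls off the work surface, if the arm or the gripper's body presses on something with over 40 N, if the wrist force passes 120 N, or if a joint passes its speed limit or range.

### The arm

A 6-joint arm with a two-finger parallel gripper is mounted at the origin on the work surface. World frame = base frame: x ahead of the robot, y to its left, z up, the work surface at z = 0. Lengths are in m, angles in rad, forces in N, time in s.
With the tool pointing down it reaches from about 0.425 to 0.95 m from the base axis. Payload 3.5 kg.
Tool frame: the origin (TCP) lies between the finger pads; the fingertips stand 14 mm ahead of it and the grasp point (between the pads) lies 5 mm behind it (ctrl.tip_extent is the distance from the TCP to the fingertips, in m); x points along the fingers, z is the direction in which the jaws open and shut, and the axes are right-handed (so a half turn about x gives the same grasp; the last joint's range is limited). The gripper opens to 85 mm and grips with 20 to 120 N. Pads are 22 mm wide; open, the fingers measure 114 mm over their backs; the gripper's body (76 mm by 85 mm) begins 54 mm behind the grasp point. The pads swing forward as they close: fully open they stand 13 mm farther back than shut.
Start: joints at [0.996, 0.286, 1.577, -0, 1.279, -0.15], TCP at [0.278, 0.615, 0.245] pointing down, gripper open.
Joint ranges: [-2.77, 2.77], [-0.9, 2.22], [0.21, 2.48], [-1.53, 4.67], [0.24, 2.81], [-2.84, 2.84]. Speed limits (rad/s): [2.79, 2.79, 3.14, 3.14, 3.14, 3.14].

### API

Orientations are given as a unit quaternion [x, y, z, w].
In Python, from plant import ctrl gives the robot as it stands.
- The arm moves only by the tool move_arm, never from a script. Its argument "commands" is one flat list of numbers, 4 for each row, row after row: the shift along the tool's x, y, z in units of 25 mm (1.0 is 25 mm), then the turn about the tool's x in units of 5 degrees (1.0 is 5 degrees). A call has 1 to 20 rows; each row shifts and turns the commanded pose from where the row before left it, along the tool's axes as they then stand; what a row does not reach is not made up. A row lasts 1/8 s, in which the tool goes at most 62.5 mm and 10.7 degrees, less where a joint would pass 70% of its speed; a pose out of reach is approached as far as the arm can. A call is refused whole if a number of a shift passes 1 or a number of a turn 1, either way. A call with a gripper value outside its range is refused whole. "jaw" is the finger opening in mm, from 0 to 85.4, set as the call begins (left out, the last holds). The fingers move at their own pace and stop on an object; "force" is the grip in N (left out, the last holds). Time passes only in rows, so rows that do not move let the fingers close. It gives the time, the measured TCP pose, the force and the opening at its end, in the units of the state.
- ctrl.get_state(): the state, without advancing time (a new reading comes with each control period).
- ctrl.read_camera(name): name is "scene" or "top"; returns the picture (384x512x3 uint8, red, green, blue); there is no depth.
- ctrl.get_calibration(name): a dict with "camera_matrix" (3x3 intrinsics, pixels), "camera_from_world" (4x4, takes a point from world to camera coordinates). Camera axes: x right, y down, z forward; pixel columns grow to the right and rows downward; lengths in m; the calibration is good to about 2 mm. A picture is of the moment at which its call begins. get_calibration takes no time and is no camera call.
- ctrl.sign_off(): hands the job in, once; it reports no verdict.
The state is a dict: "time": time; "qpos": joint angles; "dq": joint speeds; "joint_efforts": joint torques, N m; "eef_pos": TCP position; "tcp_rot": TCP orientation; "contact_force": force on the tool from outside, world axes, zero at the start; "wrist_torque": the same for the moment, N m; "opening": opening from 0.0 (shut) to 1.0 (fully open).
Only numpy, scipy, OpenCV 4.12 (cv2) and the standard library are available. Lean on these libraries where they do the work, as an engineer would, in place of code of your own. Each camera call takes 0.05 s, during which the arm holds its last target.

## Working session

There is one attempt and no reset: what is moved stays moved. The work goes in short steps, Python scripts to look and compute and a tool call to move; the robot and the scene stay as the last step left them, time stands still between calls to the robot, and variables do not carry over. Pictures are saved under pics/ and viewed, and the job is handed in when it is done.

Besides the shell and the picture viewer there is one more tool, called after "Call:" in YAML: its name, and indented under it one key for each argument. move_arm: Moves the arm, as the interface text tells. Its arguments: {"type":"object","properties":{"commands":{"type":"array"},"jaw":{"type":"number"},"force":{"type":"number"}},"required":["commands"]}

```bash
ls; mkdir -p pics
python3 - <<'E'
from plant import ctrl
import cv2,numpy as np
print(ctrl.get_state())
for n in("scene","top"):
    im=ctrl.read_camera(n); cv2.imwrite(f"pics/{n}0.png",im[:,:,::-1])
    c=ctrl.get_calibration(n); print(n,np.array(c["camera_matrix"]).round(2).tolist(),np.array(c["camera_from_world"]).round(4).tolist())
E
```

```text
pics
{'time': 0.0, 'qpos': array([ 9.95986242e-01,  2.87177498e-01,  1.57818920e+00,  1.80633781e-05,
        1.27854351e+00, -1.49959067e-01]), 'dq': array([ 7.79473148e-04,  2.72917696e-04, -1.44587726e-03, -8.25959569e-04,
        6.21638678e-04, -5.57560339e-05]), 'joint_efforts': array([-5.36138778e-04, -4.05968571e+01, -2.92634815e+01, -1.47239180e-04,
        5.83403205e-03,  4.99805338e-06]), 'eef_pos': array([0.27783049, 0.61449528, 0.24393262]), 'tcp_rot': array([-0.38367443,  0.59492723,  0.38301286,  0.5934279 ]), 'contact_force': array([-0.48497498,  0.03429546, -1.08616091]), 'wrist_torque': array([-0.02769961, -0.01507464, -0.0329368 ]), 'opening': 1.0025069412183838}
scene [[375.86, 0.0, 261.83], [0.0, 375.86, 187.6], [0.0, 0.0, 1.0]] [[-0.4471, 0.8945, 0.0026, 0.0941], [0.5064, 0.2555, -0.8236, -0.2057], [-0.7373, -0.3669, -0.5672, 1.411], [0.0, 0.0, 0.0, 1.0]]
top [[370.99, 0.0, 261.45], [0.0, 370.99, 193.05], [0.0, 0.0, 1.0]] [[0.1812, -0.9834, 0.005, 0.0755], [-0.9549, -0.1772, -0.2381, 0.5546], [0.235, 0.0384, -0.9712, 0.8428], [0.0, 0.0, 0.0, 1.0]]
```

View pics/scene0.png

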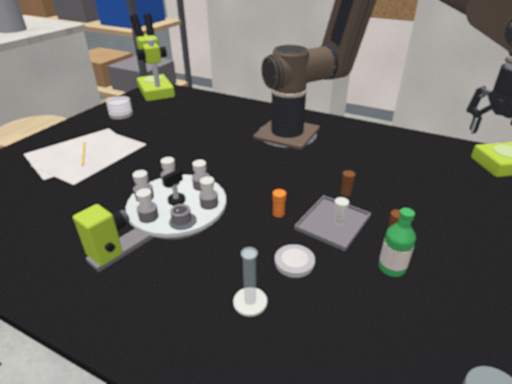

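View pics/top0.png

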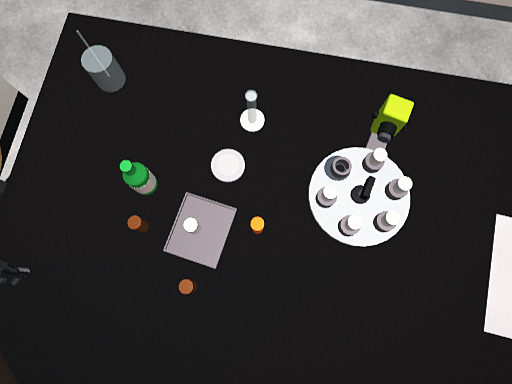

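```bash
cat > h.py <<'E'
import numpy as np,cv2
from plant import ctrl
C={n:(np.array(ctrl.get_calibration(n)["camera_matrix"]),np.array(ctrl.get_calibration(n)["camera_from_world"])) for n in("scene","top")}
def ray(n,u,v):
    K,T=C[n];R=T[:3,:3];t=T[:3,3]
    d=R.T@np.linalg.solve(K,[u,v,1.]);return -R.T@t,d
def onz(n,u,v,z):
    o,d=ray(n,u,v);return (o+d*(z-o[2])/d[2])
def proj(n,p):
    K,T=C[n];q=K@(T[:3,:3]@np.asarray(p,float)+T[:3,3]);return q[:2]/q[2]
def tri(uv1,uv2):
    o1,d1=ray("scene",*uv1);o2,d2=ray("top",*uv2)
    d1/=np.linalg.norm(d1);d2/=np.linalg.norm(d2)
    s=np.linalg.lstsq(np.c_[d1,-d2],o2-o1,rcond=None)[0]
    a=o1+s[0]*d1;b=o2+s[1]*d2;return (a+b)/2,np.linalg.norm(a-b)
def crop(im,x,y,w,h,s,out):
    c=cv2.resize(im[y:y+h,x:x+w],None,fx=s,fy=s,interpolation=cv2.INTER_CUBIC);cv2.imwrite(out,c)
E
python3 - <<'E'
from h import *
t=cv2.imread("pics/top0.png");s=cv2.imread("pics/scene0.png")
crop(t,300,90,125,160,5,"pics/t_w.png") if 0 else crop(t,300,90,130,110,6,"pics/t_w.png")
crop(s,70,150,170,120,4,"pics/s_w.png")
crop(t,160,185,80,90,6,"pics/t_j.png")
crop(s,290,160,90,90,6,"pics/s_j.png")
E
```

```text
(no output)
```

View pics/t_w.png

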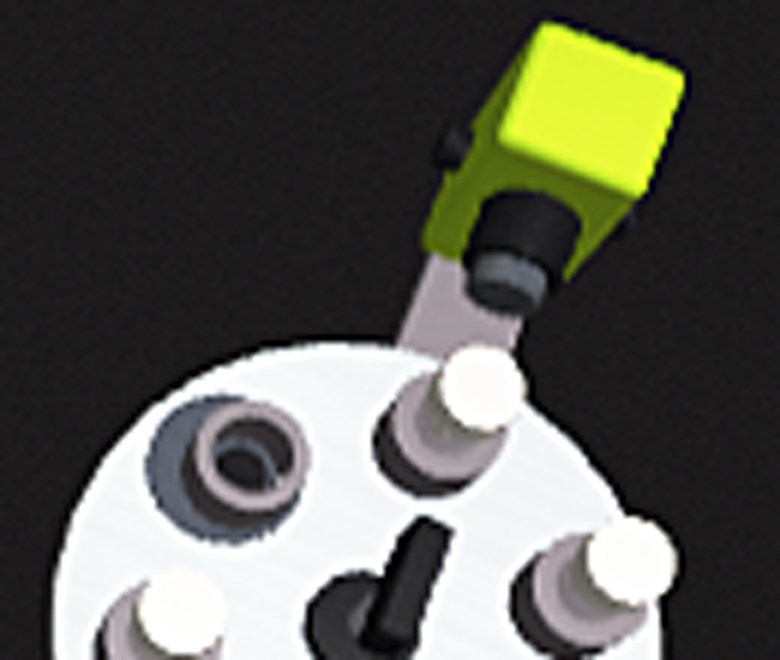

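View pics/s_w.png

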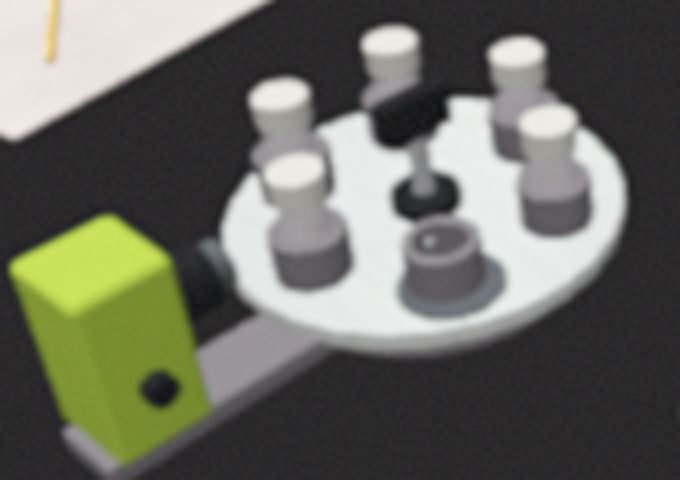

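View pics/t_j.png

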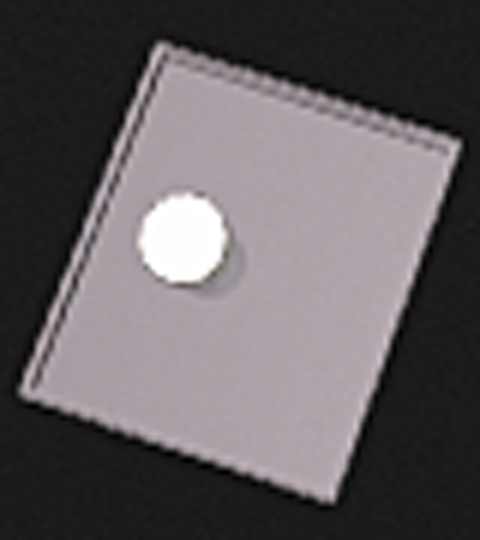

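View pics/s_j.png

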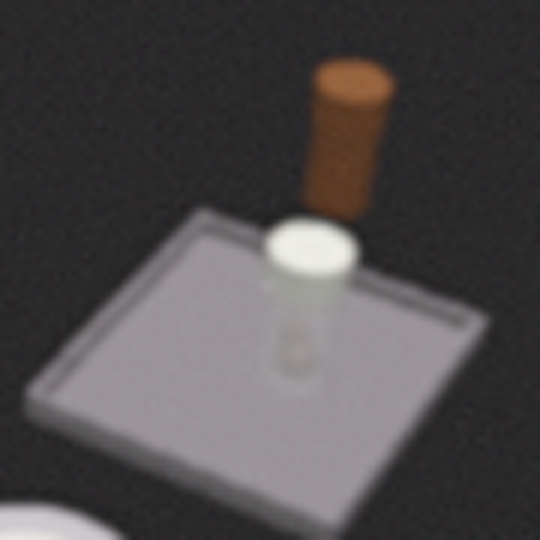

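```bash
cat > m.py <<'E'
from h import *
import sys
t=cv2.imread("pics/top0.png");s=cv2.imread("pics/scene0.png")
def cents(im,mask,amin,amax):
    n,l,st,c=cv2.connectedComponentsWithStats(mask.astype(np.uint8)*255)
    return [(c[i].round(2).tolist(),st[i].tolist()) for i in range(1,n) if amin<st[i][4]<amax]
ht=cv2.cvtColor(t,cv2.COLOR_BGR2HSV);hs=cv2.cvtColor(s,cv2.COLOR_BGR2HSV)
print("top bright"); 
for c in cents(t,(t.min(2)>238),30,2000):print(c)
print("scene bright")
for c in cents(s,(s.min(2)>205),20,2000):print(c)
# jar in tray
m=np.zeros(t.shape[:2],bool);m[185:275,160:240]=True
a=cents(t,(t.min(2)>215)&m,30,900);print("top jar",a)
m=np.zeros(t.shape[:2],bool);m[190:222,325:360]=True
b=cents(s,(s.min(2)>205)&m,20,900);print("scene jar",b)
E
python3 m.py
```

```text
top bright
([251.9, 121.08], [240, 110, 24, 21, 299])
([228.26, 165.94], [211, 150, 34, 31, 139])
([227.49, 164.39], [217, 154, 22, 22, 389])
([498.2, 266.49], [484, 215, 28, 119, 1223])
([189.93, 224.39], [184, 218, 13, 14, 149])
scene bright
([36.7, 27.98], [0, 16, 80, 27, 732])
([117.92, 101.53], [109, 99, 19, 6, 83])
([166.9, 160.04], [162, 158, 11, 5, 50])
([198.67, 162.76], [193, 160, 12, 6, 55])
([139.41, 173.54], [134, 171, 12, 6, 63])
([206.38, 179.96], [200, 177, 13, 7, 72])
([143.06, 192.21], [137, 189, 13, 8, 82])
([341.46, 201.11], [336, 198, 12, 7, 71])
([294.46, 257.58], [281, 248, 28, 21, 443])
([249.41, 302.5], [234, 289, 32, 25, 496])
top jar [([189.94, 224.39], [183, 217, 14, 15, 156])]
scene jar [([341.46, 201.11], [336, 198, 12, 7, 71])]
```

```bash
cat > m2.py <<'E'
from h import *
t=cv2.imread("pics/top0.png");s=cv2.imread("pics/scene0.png")
p,e=tri((341.46,201.11),(189.93,224.39));print("jar tri",p.round(4),e, onz("top",189.93,224.39,.075).round(4),onz("scene",341.46,201.11,.075).round(4))
# camera-independent wheel axis: scene caps @z=.12
caps=[(166.9,160.04),(198.67,162.76),(139.41,173.54),(206.38,179.96),(143.06,192.21)]
P=np.array([onz("scene",*c,.12)[:2] for c in caps]);print(P.round(4).tolist())
from scipy.optimize import least_squares
f=lambda v:np.hypot(*(P-v[:2]).T)-.088
r=least_squares(f,P.mean(0));print("axis scene",r.x.round(4),r.fun.round(4))
a=np.degrees(np.arctan2(*(P-r.x)[:,::-1].T));print("angles",a.round(1))
# deck in top: bright pixels, convex hull boundary points
g=t.min(2);m=np.zeros(g.shape,np.uint8);m[130:260,300:420]=((g>150)[130:260,300:420])*255
cs,_=cv2.findContours(m,cv2.RETR_EXTERNAL,cv2.CHAIN_APPROX_NONE)
c=max(cs,key=cv2.contourArea);h=cv2.convexHull(c)[:,0];
Q=np.array([onz("top",*q,.045)[:2] for q in h])
rr=least_squares(lambda v:np.hypot(*(Q-v[:2]).T)-.128,Q.mean(0),loss="soft_l1",f_scale=.001);print("axis top deck",rr.x.round(4),np.round(rr.fun*1000,1))
E
python3 m2.py
python3 - <<'E'
from h import *
t=cv2.imread("pics/top0.png");s=cv2.imread("pics/scene0.png")
crop(t,320,150,45,40,14,"pics/t_c.png")
crop(s,160,195,45,40,14,"pics/s_c.png")
E
```

```text
jar tri [0.4236 0.3286 0.0718] 0.0003223515786668959 [0.4231 0.3281 0.075 ] [0.4281 0.3294 0.075 ]
[[0.5209, -0.1293], [0.4943, -0.0453], [0.6061, -0.1486], [0.5546, 0.0188], [0.6656, -0.0849]]
axis scene [ 0.5802 -0.0648] [-0.0003  0.     -0.0002 -0.0006 -0.0003]
angles [-132.6  167.2  -72.8  107.   -13.2]
axis top deck [ 0.578  -0.0666] [43.8 28.1 11.1 11.7 10.1 -1.4 -0.7 -0.6 -1.2 -0.8 -0.5  0.   0.2 -0.
  0.9  0.7  0.5  0.2  0.8  0.4  0.6  0.9  1.   0.8  0.3  0.3 -0.2 -0.2
 -0.2 -0.7 -0.   0.  -0.7 -0.7 43.5]
```

View pics/t_c.png

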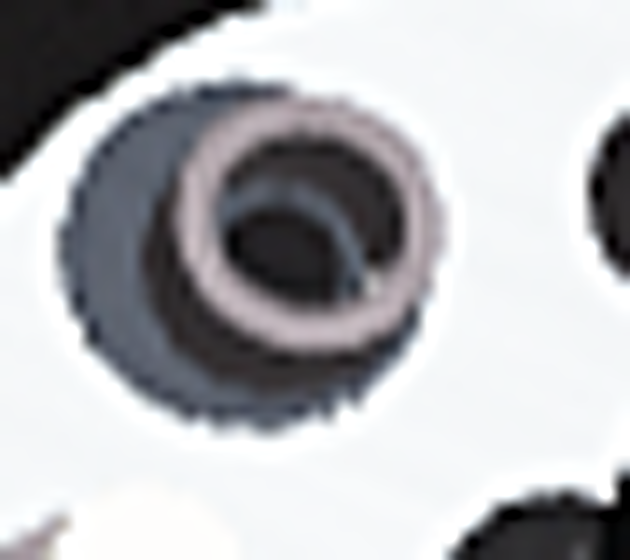

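View pics/s_c.png

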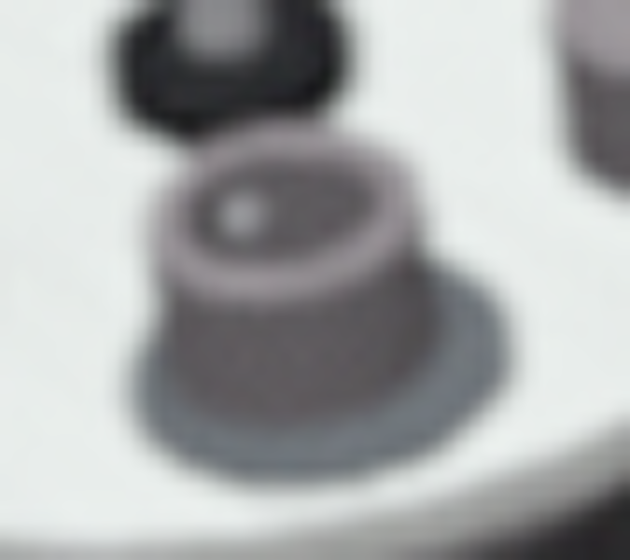

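```bash
cat > m3.py <<'E'
from h import *
t=cv2.imread("pics/top0.png");s=cv2.imread("pics/scene0.png")
ct=onz("top",341.79,165.46,.077);cs=onz("scene",179.96,209.75,.077)
print("cup top",ct.round(4),"scene",cs.round(4),"tri",tri((179.96,209.75),(341.79,165.46)))
print("top scene d",(cs-ct).round(4))
for ax in([.578,-.0666],[.5802,-.0648],[.579,-.0657]):
    v=ct[:2]-ax;w=cs[:2]-ax;print(np.hypot(*v),np.degrees(np.arctan2(v[1],v[0])),np.hypot(*w),np.degrees(np.arctan2(w[1],w[0])))
a=np.radians(47.1);print("nominal",(np.array([.5791,-.0657])+.088*np.array([np.cos(a),np.sin(a)])).round(4))
# bystanders
print("petri",onz("top",227.5,164.9,.016).round(3),"measure foot",onz("top",252,121,.005).round(3),"bottle",onz("top",126,167,.16).round(3))
print("orange",onz("top",257,224,.07).round(3),"brown",onz("top",186,287,.07).round(3),onz("top",134,222,.07).round(3))
print("cam",onz("top",398,107,.131).round(3))
R=cv2.Rodrigues
from scipy.spatial.transform import Rotation as Ro
print(Ro.from_quat(ctrl.get_state()["tcp_rot"]).as_matrix().round(3))
E
python3 m3.py
```

```text
cup top [ 0.6344 -0.0078  0.077 ] scene [ 0.6385 -0.005   0.077 ] tri (array([ 0.63539409, -0.00807773,  0.07384146]), np.float64(0.0005271754312211414))
top scene d [0.0041 0.0028 0.    ]
0.08148935550496335 46.20640837124862 0.08634141310088073 45.53229057418956
0.07866825522377198 46.45573574393866 0.08351630769587484 45.744351652062
0.08014770030866965 46.27716798317173 0.08499866581125522 45.588366430657594
nominal [ 0.639  -0.0012]
petri [0.603 0.279 0.016] measure foot [0.743 0.24  0.005] bottle [0.513 0.479 0.16 ]
orange [0.454 0.172 0.07 ] brown [0.281 0.305 0.07 ] [0.405 0.462 0.07 ]
cam [ 0.787 -0.113  0.131]
[[-0.001 -0.911  0.412]
 [-0.002  0.412  0.911]
 [-1.     0.    -0.002]]
```

Call:
move_arm:
  commands: [0, -0.9, -0.72, 0, 0, -0.9, -0.72, 0, 0, -0.9, -0.72, 0, 0, -0.9, -0.72, 0, 0.4, -0.9, -0.72, 0, 0.5, -0.9, -0.72, 0, 0.5, -0.9, -0.72, 0, 0.5, -0.9, -0.72, 0, 0.5, -0.9, -0.72, 0, 0.5, -0.9, -0.72, 0, 0.5, -1.0, -0.8, 0, 0.8, 0, 0, 0, 0.8, 0, 0, 0, 0.7, 0, 0, 0, 0, 0, 0, 0, 0, 0, 0, 0]
  jaw: 60
  force: 40

```text
time: 2.1
eef_pos: [0.4238, 0.3301, 0.1033]
tcp_rot: [-0.383, 0.594, 0.383, 0.594]
contact_force: [0.4, 0.2, -0.7]
opening: 0.698
```

```bash
cat > look.py <<'E'
import sys
from h import *
tag=sys.argv[1]
s=ctrl.get_state();print(s["time"],s["eef_pos"].round(4),s["contact_force"].round(2),s["wrist_torque"].round(3),round(float(s["opening"]),3),s["qpos"].round(3))
for n in sys.argv[2:]:
    n,x,y,w,h,k=n.split(",")
    im=ctrl.read_camera(n)[:,:,::-1];cv2.imwrite(f"pics/{n}_{tag}_full.png",im)
    crop(im,int(x),int(y),int(w),int(h),int(k),f"pics/{n}_{tag}.png")
E
python3 look.py a scene,270,120,140,120,5 top,130,165,140,120,5
```

```text
2.1 [0.4238 0.3301 0.1033] [ 0.37  0.23 -0.75] [0.013 0.019 0.009] 0.698 [ 0.473  0.15   2.02   0.     0.971 -0.674]
```

View pics/scene_a.png

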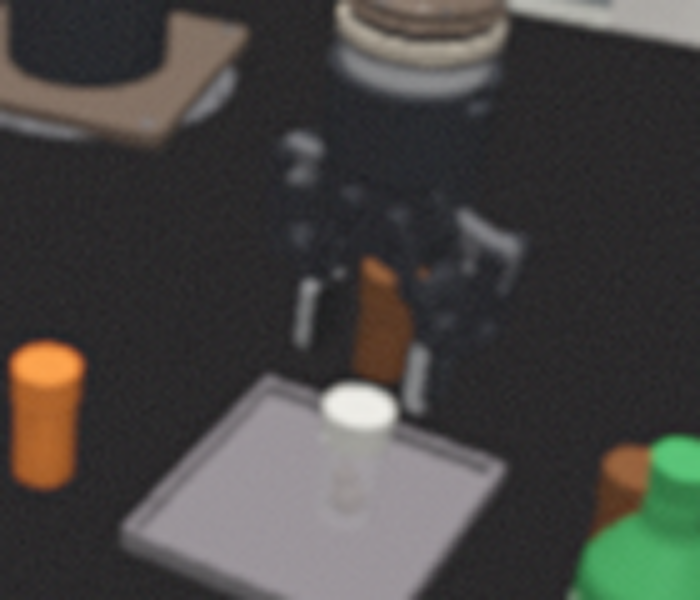

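View pics/top_a.png

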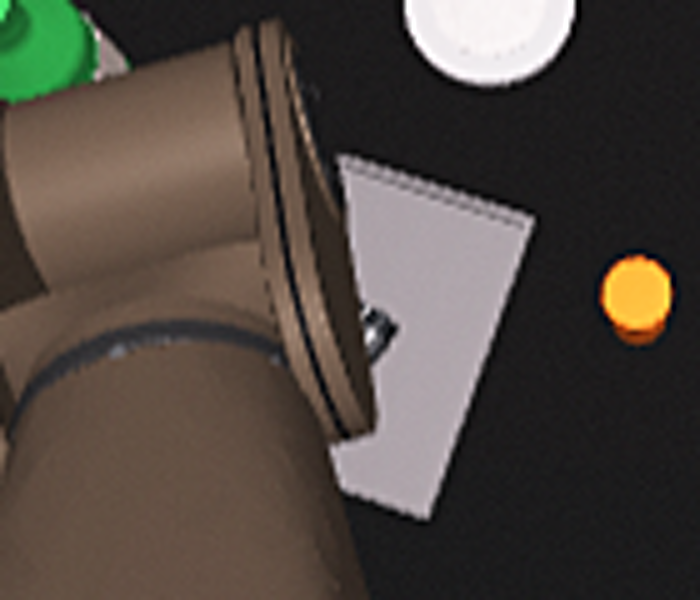

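Call:
move_arm:
  commands: [0.6, -0.09, 0, 0, 0.6, 0, 0, 0, 0.5, 0, 0, 0, 0, 0, 0, 0, 0, 0, 0, 0]

```text
time: 2.82
eef_pos: [0.4257, 0.3289, 0.0603]
tcp_rot: [-0.383, 0.594, 0.383, 0.594]
contact_force: [0.1, -0.7, 0.5]
opening: 0.702
```

Call:
move_arm:
  commands: [0, 0, 0, 0, 0, 0, 0, 0, 0, 0, 0, 0, 0, 0, 0, 0, 0, 0, 0, 0, 0, 0, 0, 0]
  jaw: 0
  force: 40

```text
time: 3.58
eef_pos: [0.4261, 0.3291, 0.0611]
tcp_rot: [-0.383, 0.594, 0.383, 0.595]
contact_force: [-0.7, -0.8, 4.7]
opening: 0.369
```

```bash
python3 look.py b scene,270,120,140,120,5
```

```text
3.575 [0.4261 0.3291 0.0611] [-0.66 -0.76  4.7 ] [-0.103  0.059 -0.001] 0.369 [ 0.469  0.22   2.032 -0.     0.889 -0.677]
```

View pics/scene_b.png

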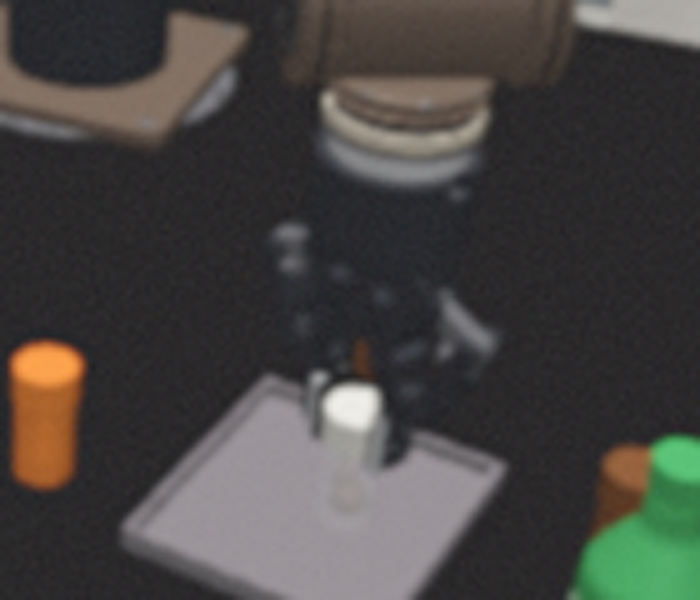

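Call:
move_arm:
  commands: [-0.4, 0, 0, 0, -0.8, 0, 0, 0, -1, 0, 0, 0, -1, 0, 0, 0, -1, 0, 0, 0, -1, 0, 0, 0, -0.8, 0, 0, 0, 0, 0, 0, 0, 0, 0, 0, 0]

```text
time: 4.75
eef_pos: [0.4248, 0.3285, 0.2091]
tcp_rot: [-0.383, 0.595, 0.383, 0.593]
contact_force: [-0.1, -0.4, -0.9]
opening: 0.375
```

```bash
python3 look.py c scene,270,70,140,120,5
```

```text
4.75 [0.4248 0.3285 0.2091] [-0.12 -0.37 -0.9 ] [0.012 0.02  0.026] 0.375 [ 0.469  0.016  1.949  0.     1.179 -0.677]
```

View pics/scene_c.png

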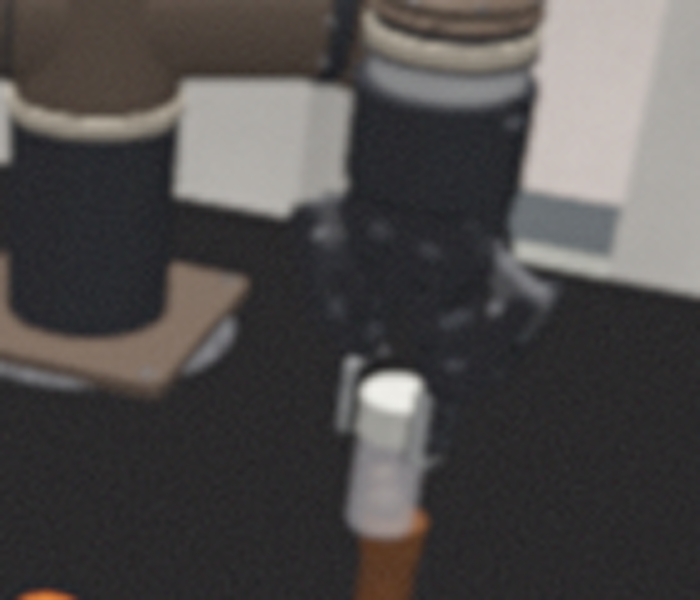

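Run:
```python
from h import *
for z in(.223,.203,.153):
    u=proj("scene",[.4248+.002,.3285+.0003,z]);print(z,u.round(1),((u-[270,70]+.5)*5-.5).round(0))
for z in (.223,.153):
  print(onz("scene",270+391.5/5-.5,70+391.5/5-.5,.223).round(4),onz("scene",270+380.5/5-.5,70+521/5-.5,.153).round(4))
```

```text
0.223 [349.4 148.1] [399. 393.]
0.203 [348.2 155.8] [393. 431.]
0.153 [345.4 174.3] [379. 523.]
[0.427  0.3251 0.223 ] [0.4242 0.3285 0.153 ]
[0.427  0.3251 0.223 ] [0.4242 0.3285 0.153 ]
```

Call:
move_arm:
  commands: [0, -0.94, -0.62, 0, 0, -0.94, -0.62, 0, 0, -0.94, -0.62, 0, 0, -0.94, -0.62, 0, 0, -0.94, -0.62, 0, 0, -0.94, -0.62, 0, 0, -0.94, -0.62, 0, 0, -0.94, -0.62, 0, 0, -0.94, -0.62, 0, 0, -0.94, -0.62, 0, 0, -0.94, -0.62, 0, 0, -0.94, -0.62, 0, 0, -0.94, -0.62, 0, 0, -0.98, -0.68, 0, 0, 0, 0, 0, 0, 0, 0, 0]

```text
time: 6.8
eef_pos: [0.6358, -0.0061, 0.2095]
tcp_rot: [-0.383, 0.595, 0.384, 0.594]
contact_force: [-0.3, -1.0, -1.5]
opening: 0.368
```

Call:
move_arm:
  commands: [0.6, 0, 0, 0, 0.6, 0, 0, 0, 0.6, 0, 0, 0, 0.5, 0, 0, 0, 0, 0, 0, 0, 0, 0, 0, 0]

```text
time: 7.55
eef_pos: [0.6365, -0.0063, 0.1532]
tcp_rot: [-0.384, 0.594, 0.383, 0.594]
contact_force: [0.4, -0.1, -1.0]
opening: 0.37
```

```bash
python3 look.py d scene,120,130,120,110,6 top,290,120,130,110,6
```

```text
7.55 [ 0.6365 -0.0063  0.1532] [ 0.37 -0.08 -0.98] [0.056 0.015 0.037] 0.37 [-0.169  0.29   1.749  0.     1.103 -1.315]
```

View pics/scene_d.png

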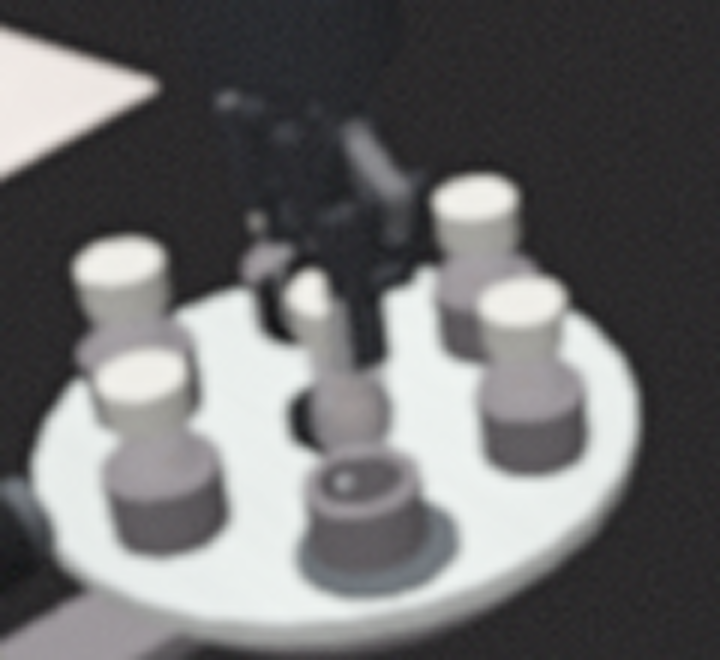

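View pics/top_d.png

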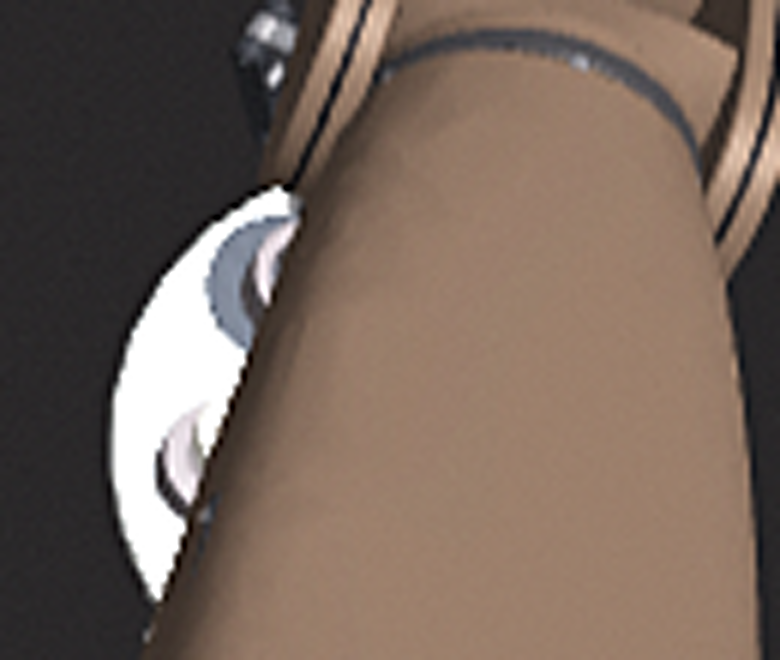

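Run:
```python
from h import *
f=lambda p:((proj("scene",p)-[120,130]+.5)*6-.5).round(0)
x,y=.6385,-.006
for z in(.097,.117,.147,.167):print(z,f([x,y,z]))
# horizontal edges of body at z
print("cup",f([.6385,-.005,.077]), "+5mm x",f([.6435,-.005,.077]),"+5mm y",f([.6385,0,.077]))
for dx,dy in((.0,.0),):
  pass
```

```text
0.097 [354. 440.]
0.117 [348. 399.]
0.147 [338. 335.]
0.167 [331. 291.]
cup [362. 481.] +5mm x [355. 488.] +5mm y [372. 484.]
```

Call:
move_arm:
  commands: [0.3, 0, 0, 0, 0.3, 0, 0, 0, 0, 0, 0, 0, 0.08, 0, 0, 0, 0.08, 0, 0, 0, 0, 0, 0, 0]

```text
time: 8.4
eef_pos: [0.6361, -0.0063, 0.1337]
tcp_rot: [-0.383, 0.594, 0.383, 0.594]
contact_force: [-0.3, -1.1, 0.1]
opening: 0.372
```

Call:
move_arm:
  commands: [0.06, 0, 0, 0, 0.06, 0, 0, 0, 0, 0, 0, 0]

```text
time: 8.78
eef_pos: [0.6361, -0.0063, 0.1306]
tcp_rot: [-0.383, 0.594, 0.383, 0.594]
contact_force: [0.4, -0.2, -1.0]
opening: 0.372
```

Call:
move_arm:
  commands: [0.06, 0, 0, 0, 0.06, 0, 0, 0, 0, 0, 0, 0]

```text
time: 9.15
eef_pos: [0.636, -0.0062, 0.1276]
tcp_rot: [-0.383, 0.594, 0.383, 0.594]
contact_force: [-1.0, -0.4, -0.9]
opening: 0.369
```

Call:
move_arm:
  commands: [0.06, 0, 0, 0, 0.06, 0, 0, 0, 0, 0, 0, 0]

```text
time: 9.52
eef_pos: [0.6361, -0.0062, 0.1246]
tcp_rot: [-0.383, 0.594, 0.383, 0.594]
contact_force: [0.5, -0.0, -0.8]
opening: 0.374
```

```bash
python3 look.py e scene,120,130,120,110,6
```

```text
9.525 [ 0.6361 -0.0062  0.1246] [ 0.51 -0.04 -0.84] [-0.002 -0.041 -0.011] 0.374 [-0.169  0.323  1.765  0.     1.055 -1.315]
```

View pics/scene_e.png

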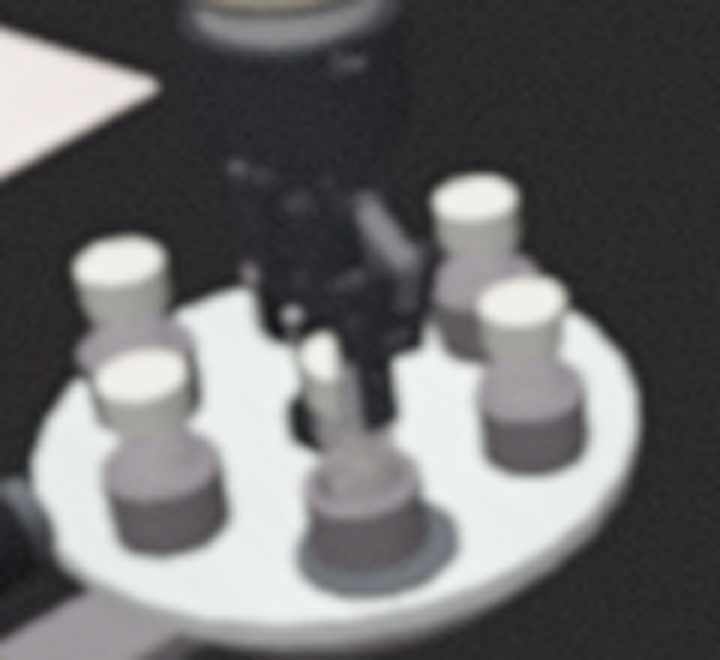

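Call:
move_arm:
  commands: [0.06, 0, 0, 0, 0.06, 0, 0, 0, 0, 0, 0, 0]

```text
time: 9.95
eef_pos: [0.6361, -0.0062, 0.1216]
tcp_rot: [-0.383, 0.594, 0.383, 0.594]
contact_force: [0.2, -1.4, -1.9]
opening: 0.371
```

Call:
move_arm:
  commands: [0.05, 0, 0, 0, 0.05, 0, 0, 0, 0, 0, 0, 0]

```text
time: 10.32
eef_pos: [0.6364, -0.006, 0.1194]
tcp_rot: [-0.383, 0.594, 0.383, 0.595]
contact_force: [1.3, 0.8, 0.4]
opening: 0.371
```

Call:
move_arm:
  commands: [0.05, 0, 0, 0, 0.05, 0, 0, 0, 0, 0, 0, 0]

```text
time: 10.7
eef_pos: [0.6365, -0.0061, 0.1169]
tcp_rot: [-0.383, 0.594, 0.383, 0.595]
contact_force: [1.9, 2.0, -0.4]
opening: 0.375
```

Call:
move_arm:
  commands: [0.06, 0, 0, 0, 0.06, 0, 0, 0, 0, 0, 0, 0]

```text
time: 11.08
eef_pos: [0.6363, -0.0062, 0.1137]
tcp_rot: [-0.383, 0.594, 0.383, 0.594]
contact_force: [2.3, 2.5, 0.1]
opening: 0.374
```

Call:
move_arm:
  commands: [0.06, 0, 0, 0, 0.06, 0, 0, 0, 0, 0, 0, 0]

```text
time: 11.45
eef_pos: [0.6362, -0.0063, 0.1105]
tcp_rot: [-0.383, 0.594, 0.383, 0.594]
contact_force: [2.0, 1.7, -0.5]
opening: 0.37
```

Call:
move_arm:
  commands: [0.04, 0, 0, 0, 0.04, 0, 0, 0, 0, 0, 0, 0]

```text
time: 11.82
eef_pos: [0.6362, -0.0063, 0.1087]
tcp_rot: [-0.383, 0.594, 0.383, 0.594]
contact_force: [2.5, 1.8, 1.9]
opening: 0.372
```

Call:
move_arm:
  commands: [0.04, 0, 0, 0, 0.0, 0, 0, 0, 0, 0, 0, 0]

```text
time: 12.2
eef_pos: [0.6361, -0.0063, 0.1077]
tcp_rot: [-0.383, 0.594, 0.383, 0.594]
contact_force: [1.2, 1.8, 0.4]
opening: 0.373
```

Call:
move_arm:
  commands: [0.04, 0, 0, 0, 0.0, 0, 0, 0, 0, 0, 0, 0]

```text
time: 12.58
eef_pos: [0.6362, -0.0062, 0.1068]
tcp_rot: [-0.383, 0.594, 0.383, 0.594]
contact_force: [1.7, 1.9, 0.9]
opening: 0.373
```

Call:
move_arm:
  commands: [0.04, 0, 0, 0, 0.0, 0, 0, 0, 0, 0, 0, 0]

```text
time: 12.95
eef_pos: [0.6364, -0.0063, 0.1062]
tcp_rot: [-0.383, 0.594, 0.383, 0.594]
contact_force: [0.9, 2.3, 3.2]
opening: 0.373
```

Call:
move_arm:
  commands: [0.04, 0, 0, 0, 0.0, 0, 0, 0, 0, 0, 0, 0]

```text
time: 13.32
eef_pos: [0.6365, -0.0064, 0.1055]
tcp_rot: [-0.384, 0.594, 0.383, 0.594]
contact_force: [0.9, 1.3, 5.7]
opening: 0.372
```

Call:
move_arm:
  commands: [0.03, 0, 0, 0, 0.0, 0, 0, 0, 0, 0, 0, 0]

```text
time: 13.7
eef_pos: [0.6367, -0.0065, 0.1052]
tcp_rot: [-0.384, 0.594, 0.383, 0.594]
contact_force: [0.0, 2.0, 5.6]
opening: 0.372
```

```bash
python3 look.py f scene,120,130,120,110,6
```

```text
13.7 [ 0.6367 -0.0065  0.1052] [0.05 2.02 5.59] [ 0.33  -0.129 -0.015] 0.372 [-0.169  0.347  1.772 -0.     1.021 -1.315]
```

View pics/scene_f.png

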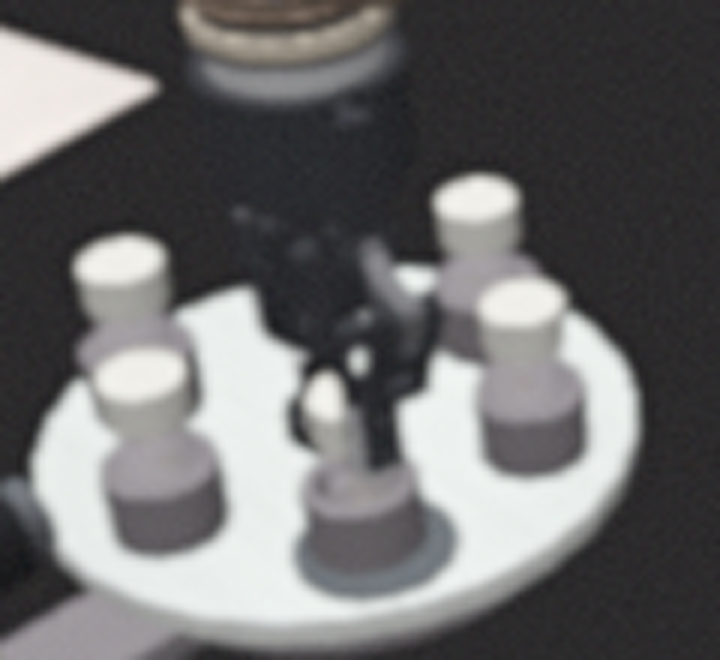

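Call:
move_arm:
  commands: [0, 0, 0, 0, 0, 0, 0, 0, 0, 0, 0, 0, 0, 0, 0, 0, -0.2, 0, 0, 0, -0.5, 0, 0, 0, -0.8, 0, 0, 0, -1, 0, 0, 0, -1, 0, 0, 0, -0.8, 0, 0, 0, 0, 0, 0, 0]
  jaw: 60

```text
time: 15.12
eef_pos: [0.6376, -0.0064, 0.215]
tcp_rot: [-0.385, 0.593, 0.382, 0.596]
contact_force: [0.2, -0.3, 0.8]
opening: 0.706
```

```bash
python3 look.py g scene,120,130,120,110,6
```

```text
15.125 [ 0.6376 -0.0064  0.215 ] [ 0.15 -0.31  0.81] [ 0.005  0.045 -0.001] 0.706 [-0.169  0.228  1.704  0.     1.204 -1.315]
```

View pics/scene_g.png

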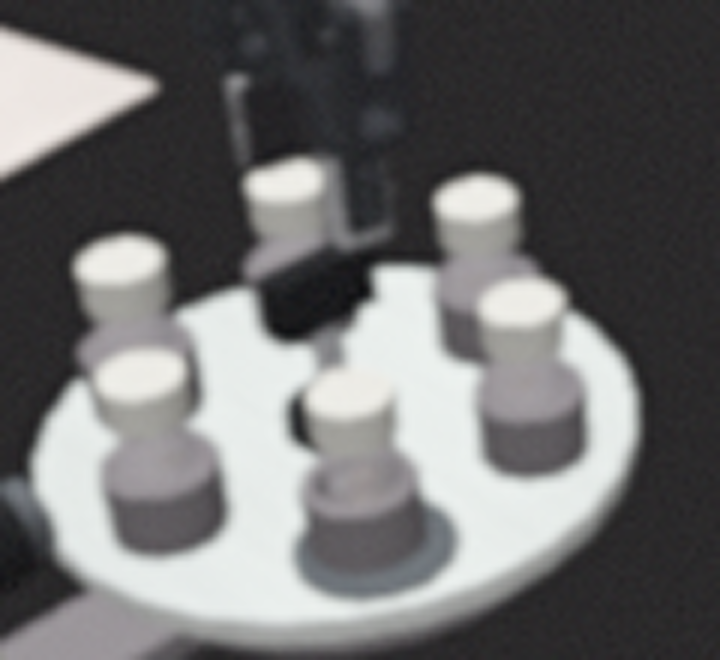

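Run:
```python
from h import *
f=lambda p:((proj("scene",p)-[120,130]+.5)*6-.5).round(0)
for z in(.115,.12,.125):print(f([.6385,-.005,z]))
im=cv2.imread("pics/scene_g_full.png")
n,l,st,c=cv2.connectedComponentsWithStats((im.min(2)>205).astype(np.uint8)*255)
for i in range(1,n):
    if 30<st[i][4]<110: print(c[i].round(2),st[i][4],onz("scene",*c[i],.12).round(4))
s=ctrl.get_state();ax=np.array([.5791,-.0657])
from scipy.spatial.transform import Rotation as Ro
R=Ro.from_quat(s["tcp_rot"]).as_matrix();print(np.degrees(np.arctan2(R[1,2],R[0,2])))
d=np.r_[ax,.215]-s["eef_pos"]; print((R.T@d/.025).round(2))
```

```text
[350. 404.]
[349. 393.]
[347. 383.]
[118.02 101.49] 85 [ 0.2685 -0.5469  0.12  ]
[167.35 160.11] 46 [ 0.5206 -0.128   0.12  ]
[198.95 162.87] 55 [ 0.4945 -0.0443  0.12  ]
[139.53 173.3 ] 64 [ 0.6051 -0.1492  0.12  ]
[206.14 180.12] 73 [0.5555 0.0187 0.12  ]
[142.71 192.12] 83 [ 0.6657 -0.0858  0.12  ]
65.66097786880906
[-0.09  1.12 -3.11]
```

Call:
move_arm:
  commands: [0, 0, 0, -0.8, 0, 0, 0, -0.8, 0, 0, 0, -0.68, 0, 0.44, -0.71, 0, 0, 0.44, -0.71, 0, 0, 0.44, -0.71, 0, 0, 0.44, -0.71, 0, 0.7, 0, 0, 0, 0.7, 0, 0, 0, 0.6, 0, 0, 0, 0, 0, 0, 0, 0, 0, 0, 0]
  jaw: 45

```text
time: 16.68
eef_pos: [0.5778, -0.0654, 0.1616]
tcp_rot: [-0.441, 0.553, 0.441, 0.553]
contact_force: [-0.4, -0.4, 0.8]
opening: 0.53
```

```bash
python3 look.py h scene,120,110,120,110,6 top,290,120,130,110,6
python3 - <<'E'
from h import *
s=ctrl.get_state();ax=np.array([.579,-.0657])
from scipy.spatial.transform import Rotation as Ro
R=Ro.from_quat(s["tcp_rot"]).as_matrix();print(np.degrees(np.arctan2(R[1,2],R[0,2])))
d=np.r_[ax,.111]-s["eef_pos"]; print((R.T@d/.025).round(2))
E
```

```text
16.675 [ 0.5778 -0.0654  0.1616] [-0.37 -0.44  0.76] [ 0.001  0.005 -0.044] 0.53 [-0.287  0.166  1.881  0.     1.095 -1.633]
77.08408117548156
[ 2.05 -0.04  0.  ]
```

View pics/scene_h.png

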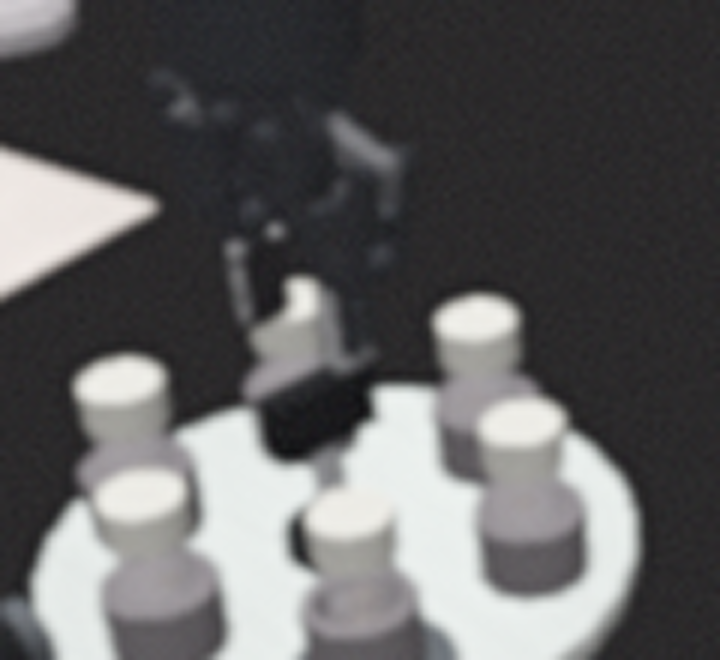

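Call:
move_arm:
  commands: [0.5, -0.02, 0, 0, 0.5, 0, 0, 0, 0.5, 0, 0, 0, 0.5, 0, 0, 0, 0, 0, 0, 0]

```text
time: 17.4
eef_pos: [0.5768, -0.0655, 0.1097]
tcp_rot: [-0.439, 0.554, 0.441, 0.552]
contact_force: [0.2, -0.1, -0.6]
opening: 0.527
```

Call:
move_arm:
  commands: [0, 0, 0, 0, 0, 0, 0, 0, 0, 0, 0, 0, 0, 0, 0, 0, 0, 0, 0, 0, 0, 0, 0, 0]
  jaw: 0
  force: 90

```text
time: 18.15
eef_pos: [0.5785, -0.0654, 0.1124]
tcp_rot: [-0.441, 0.553, 0.44, 0.554]
contact_force: [1.0, 4.5, 6.1]
opening: 0.178
```

```bash
python3 look.py i scene,120,110,120,110,6
```

```text
18.15 [ 0.5785 -0.0654  0.1124] [1.04 4.54 6.1 ] [ 0.582 -0.083 -0.039] 0.178 [-2.870e-01  2.290e-01  1.907e+00  1.000e-03  1.004e+00 -1.633e+00]
```

View pics/scene_i.png

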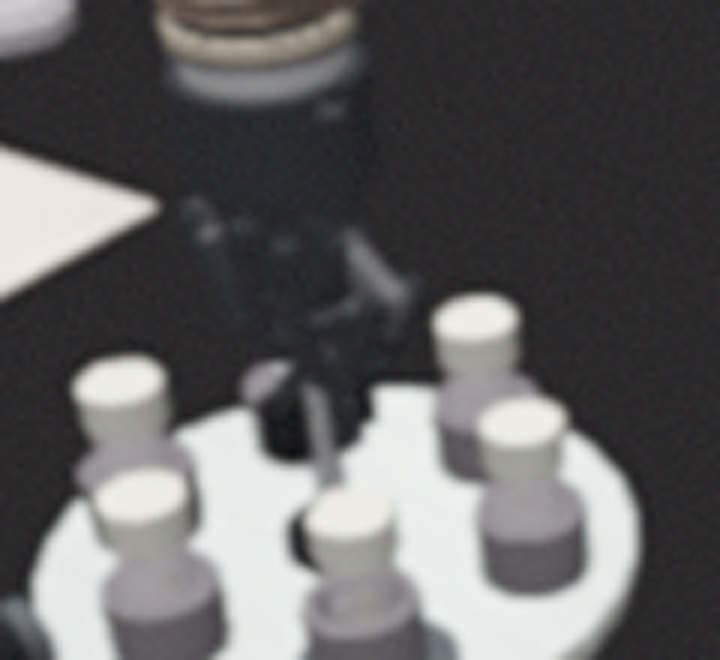

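Call:
move_arm:
  commands: [0, 0, 0, 0.6, 0, 0, 0, 0.6, 0, 0, 0, 0.6, 0, 0, 0, 0.6, 0, 0, 0, 0.6, 0, 0, 0, 0]

```text
time: 18.95
eef_pos: [0.5785, -0.0654, 0.1124]
tcp_rot: [-0.365, 0.605, 0.365, 0.606]
contact_force: [0.7, 4.6, 4.9]
opening: 0.175
```

```bash
cat > ang.py <<'E'
from h import *
from scipy.spatial.transform import Rotation as Ro
s=ctrl.get_state();R=Ro.from_quat(s["tcp_rot"]).as_matrix();print("jaw",np.degrees(np.arctan2(R[1,2],R[0,2])),"turned",77.1-np.degrees(np.arctan2(R[1,2],R[0,2])))
E
python3 look.py j scene,120,110,120,110,6; python3 ang.py
```

```text
18.95 [ 0.5785 -0.0654  0.1124] [0.71 4.57 4.89] [ 0.73  -0.047  0.406] 0.175 [-0.287  0.229  1.907  0.     1.004 -1.372]
jaw 62.182988814933914 turned 14.91701118506608
```

View pics/scene_j.png

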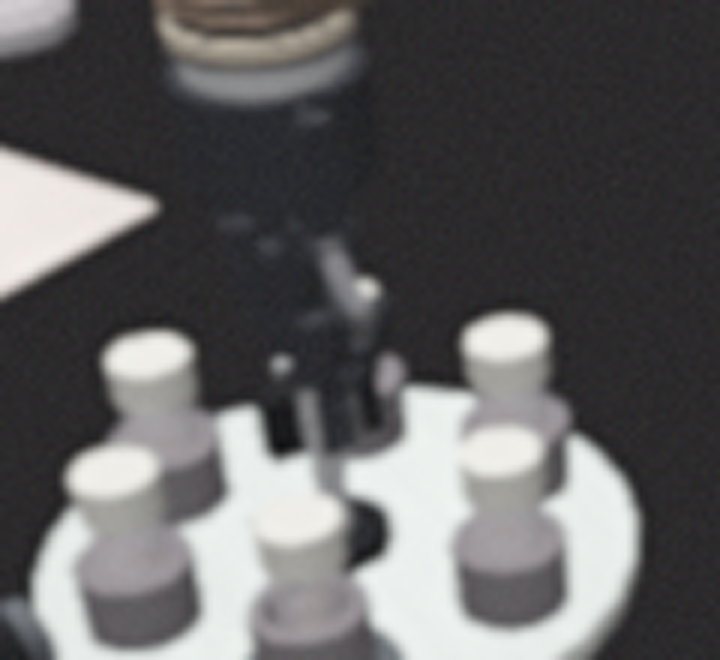

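Call:
move_arm:
  commands: [0, 0, 0, 0.6, 0, 0, 0, 0.6, 0, 0, 0, 0.6, 0, 0, 0, 0.6, 0, 0, 0, 0.6, 0, 0, 0, 0.6, 0, 0, 0, 0.6, 0, 0, 0, 0.6, 0, 0, 0, 0.6, 0, 0, 0, 0.6, 0, 0, 0, 0.6, 0, 0, 0, 0.6, 0, 0, 0, 0.6, 0, 0, 0, 0.6, 0, 0, 0, 0.6, 0, 0, 0, 0, 0, 0, 0, 0]

```text
time: 21.12
eef_pos: [0.5785, -0.0653, 0.1124]
tcp_rot: [-0.105, 0.699, 0.105, 0.7]
contact_force: [1.2, 5.5, 5.8]
opening: 0.173
```

```bash
python3 look.py k scene,60,110,160,120,5; python3 ang.py
```

```text
21.125 [ 0.5785 -0.0653  0.1124] [1.18 5.47 5.81] [ 0.587  0.05  -0.043] 0.173 [-2.870e-01  2.290e-01  1.907e+00  1.000e-03  1.004e+00 -5.850e-01]
jaw 17.056509292007338 turned 60.04349070799266
```

View pics/scene_k.png

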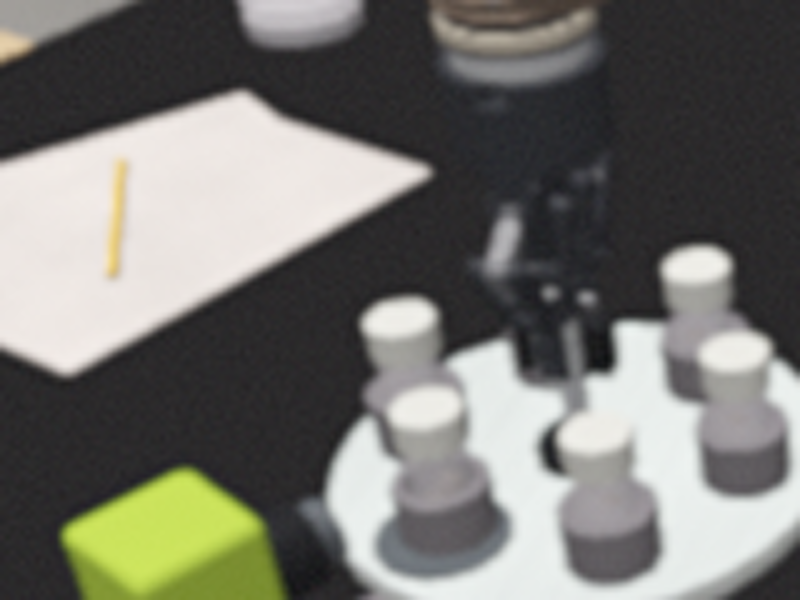

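Call:
move_arm:
  commands: [0, 0, 0, 0, 0, 0, 0, 0, 0, 0, 0, 0, 0, 0, 0, 0, -0.2, 0, 0, 0, -0.5, 0, 0, 0, -0.8, 0, 0, 0, -1, 0, 0, 0, -1, 0, 0, 0, -1, 0, 0, 0, -1, 0, 0, 0, -0.6, 0, 0, 0, 0, 0, 0, 0, 0, 0, 0, 0]
  jaw: 45

```text
time: 22.92
eef_pos: [0.5774, -0.0656, 0.2631]
tcp_rot: [-0.105, 0.7, 0.105, 0.699]
contact_force: [0.1, 0.6, 0.7]
opening: 0.527
```

```bash
python3 look.py l scene,60,130,180,130,4
python3 - <<'E'
from h import *
im=cv2.imread("pics/scene_l_full.png")
n,l,st,c=cv2.connectedComponentsWithStats((im.min(2)>205).astype(np.uint8)*255)
for i in range(1,n):
    if 30<st[i][4]<800:
        p=onz("scene",*c[i],.12); print(c[i].round(2),st[i][4],p.round(4),"ang",np.degrees(np.arctan2(p[1]+.0648,p[0]-.5802)).round(1),"r",np.hypot(p[1]+.0648,p[0]-.5802).round(4))
E
```

```text
22.925 [ 0.5774 -0.0656  0.2631] [0.09 0.59 0.72] [-0.048  0.011  0.032] 0.527 [-0.288  0.068  1.794  0.     1.282 -0.585]
[36.77 27.96] 743 [-0.4104 -1.8721  0.12  ] ang -118.7 r 2.061
[117.9 101.5] 84 [ 0.2688 -0.5472  0.12  ] ang -122.8 r 0.5742
[167.12 159.96] 49 [ 0.5203 -0.129   0.12  ] ang -133.0 r 0.0879
[198.84 162.71] 55 [ 0.4939 -0.0451  0.12  ] ang 167.1 r 0.0885
[139.5 173.5] 62 [ 0.6059 -0.1486  0.12  ] ang -73.0 r 0.0876
[206.19 180.08] 72 [0.5553 0.0187 0.12  ] ang 106.6 r 0.0872
[144.45 191.19] 84 [ 0.6609 -0.0848  0.12  ] ang -13.9 r 0.0831
[294.5  257.62] 449 [0.7032 0.3149 0.12  ] ang 72.0 r 0.3992
[249.46 302.51] 499 [0.8326 0.2878 0.12  ] ang 54.4 r 0.4336
```

View pics/scene_l.png

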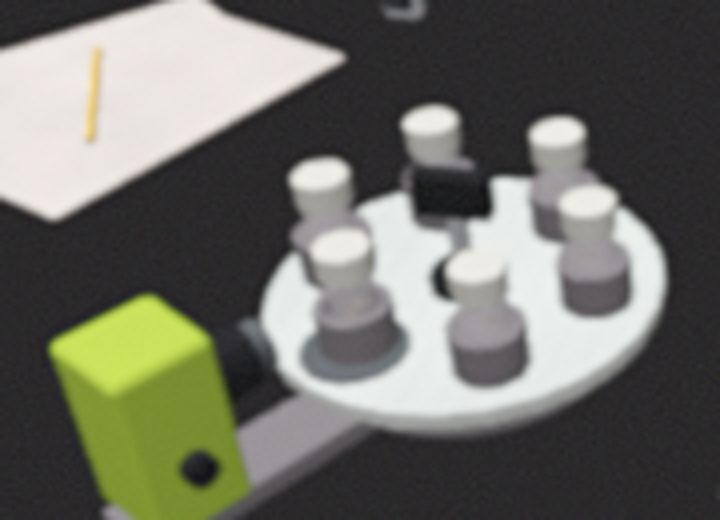

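```bash
python3 -c "
from plant import ctrl
print(ctrl.sign_off())"
```

```text
the job is handed in; nothing more can be done
None
```

The jar is in the formerly empty holder, standing in front of the camera microscope. The wheel is one click clockwise of its start, and I let go and handed the job in at about 23 s.

- **Seating:** I gripped the jar by its cap and lowered it into the cup, which both cameras showed sitting about 6 mm nearer the axis than its nominal place. I felt the sprung ball as a side force of about 3 N. Upward force then rose to about 6 N on the pad, well under the 25 N limit. The cap top was then seen within about 1 mm of its 120 mm target height.
- **Turning:** I gripped the bar and turned it 60.0°, then released and rose clear.
- **Last checks:**
  - The last scene picture shows the jar about 1° from the viewing direction, 83 mm from the axis, which fits the off-centre cup. The other five jars sit at click positions.
  - The force on the tool is about zero, so the robot touches nothing.
  - The dish and cylinder are at the same pixels as at the start.
- **Not checked:** I did not measure the bottle again, though the arm never came near it. I did not use the top camera for the last checks, because the arm blocked its view of the cup and jar during the job.
- **Disagreement:** the two cameras differed by 3 to 5 mm in position, a bit more than the stated 2 mm calibration. I averaged them and corrected using the jar as gripped. No check failed.

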